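# Lever the service cover off a bench controller and reset it

### The arm

A 6-joint arm with a two-finger parallel gripper is mounted at the origin on a cart in front of the work surface, level with it; the furniture and walls round the work are solid. World frame = base frame: x ahead of the robot, y to its left, z up, the work surface at z = 0. Lengths are in m, angles in rad, forces in N, time in s.
With the tool pointing down it reaches from about 0.25 to 0.775 m from the base axis. Payload 4 kg.
Tool frame: the origin (TCP) lies on the centre line of the jaws, within the pads' length; the fingertips stand robot.tips_ahead ahead of it and the grasp point (between the pads) lies 8 mm behind it (robot.tips_ahead is the distance from the TCP to the fingertips, in m); z points along the fingers, y is the line along which they close (so a half turn about z gives the same grasp; the last joint's range is limited). The gripper opens to 94 mm and grips with 3 to 60 N. Pads are 16 mm wide; open, the fingers measure 119 mm over their backs; the gripper's body (75 mm by 177 mm) begins 78 mm behind the grasp point.
Start: joints at [1.176, 0.087, 1.371, -0, 1.684, -0.103], TCP at [0.158, 0.527, 0.217] pointing down, gripper open.
Joint ranges: [-3.1, 3.1], [-0.76, 2.03], [0.27, 2.55], [-1.08, 4.22], [0.17, 2.65], [-2.57, 2.57]. Speed limits (rad/s): [2.79, 2.79, 3.14, 3.14, 3.14, 3.14].

### API

Orientations are given as [roll, pitch, yaw] about the fixed x, y, z axes, in that order (R = Rz(yaw) Ry(pitch) Rx(roll)).
In Python, from bench import robot, snapshot, close_job, spotter gives the robot as it stands. The module is installed in compiled form; this text tells all that it offers.
- The arm moves only by the tool servo_tool, never from a script. Its argument "commands" is one flat list of numbers, 7 for each row, row after row: the shift along the tool's x, y, z in m, then the turn, a rotation vector about the tool's x, y, z in degrees, then the finger opening in m, from 0 to 0.094. In form: [x, y, z, ax, ay, az, grip, x, y, z, ax, ay, az, grip, ...]. A call has 1 to 10 rows; each row is the pose to reach, as a shift and turn from the pose commanded when the call began, along the tool's axes at that moment; what a row does not reach only later rows make up. A row lasts 1/8 s, in which the tool goes at most 62.5 mm and 10.7 degrees, less where a joint would pass 70% of its speed; a pose out of reach is approached as far as the arm can. A call with a gripper value outside its range is refused whole. The fingers move at their own pace and stop on an object; the grip force is fixed at half the most. Time passes only in rows, so rows that repeat a pose let the fingers close. It gives the time, the measured TCP pose, the force, the opening and the grip force at its end, in the units of the state.
- robot.get_obs(): the state, without advancing time (a new reading comes with each control period).
- snapshot(name): name is "scene" or "side" or "wrist"; returns a dict with "img" (384x512x3 uint8, blue, green, red), "camera_matrix" (3x3 intrinsics, pixels), "extrinsics" (4x4, takes a point from camera to world coordinates); the wrist camera has in their place "hand_eye" (4x4, takes a point from camera to tool coordinates, whose origin is the TCP and whose axes are the flange's). Camera axes: x right, y down, z forward; pixel columns grow to the right and rows downward; lengths in m; the calibration is good to about 2 mm. The wrist camera is an equidistant fisheye: a pixel r from the principal point sees the ray r / f radians off the axis. A picture is of the moment at which its call begins: read the wrist's pose just before it. There is no depth.
- close_job(): hands the job in; it is judged then, once.
Trained networks look in a picture, given as the dict that the camera call returned (one of the last four; its "shot" number tells which), for a name from the list of things; names that differ only in an ending like _2 or _b are one class to them, and where a whole thing is asked for, a point or a joint stands for the part that bears it (a point fixed in the world has none). Each returns a list of dicts, best first, with "conf" (0 to 1); they miss things now and then, are a little off and sometimes report something else, mostly with a low value. They report only what shows in the picture. A call takes as long as a camera call. They do not tell look-alikes from the thing itself.
- spotter.trace(name, picture): "region" (384x512 bool, what is visible of it) and "box" ([left, top, width, height] in pixels, round what is visible of it).
The state is a dict: "time": time; "joint_positions": joint angles; "qvel": joint speeds; "joint_torque": joint torques, N m; "tool_pos": TCP position; "ee_rot": TCP orientation; "wrist_force": force on the tool from outside, world axes, zero at the start; "wrist_torque": the same for the moment, N m; "width": finger opening in m; "finger_force": force on a finger pad.
Only numpy, scipy, OpenCV 4.12 (cv2) and the standard library are available. Lean on these libraries where they do the work, as an engineer would, in place of code of your own. Each camera call takes 0.05 s, during which the arm holds its last target. There are 200 camera calls.

### The job

The small bench controller needs a reset: with the flat lever, pry its snapped-in service cover up out of its catches at the pry notch, then lay the cover flat and right way up in the steel tray. After that push the reset plunger inside the opened recess fully down to its stop and let it come back up. Leave the lever lying on the bench top and do not disturb the bottles, dish and matchbox standing about.

Things in the scene. Friction and masses are not known exactly. Their poses are not given: they have to be found in the camera images.
- controller: White bench box 110 x 110 x 88 mm, fixed. Origin: centre of underside; front (dark window, pry notch) faces own -x. Recess in the top, own x -47 to +28, y +-29 mm; the cover sits in it flush with the top. Side walls 26 mm wide, flat on top; front wall 8 mm thick. Cover rests on 4 mm ledges (sides, rear) at z = 75 mm; below is a hollow to z = 50 mm, 50 mm wide, with the plunger.
- notch (a point): Middle of the outer edge (the fulcrum) of the pry notch's sill in the controller's front face: own -55, 0, 69 mm. The notch is a gap in the front wall, 30 mm wide, from the sill up, open on top. Between sill and shut cover's underside is a gap 6 mm high, free inwards to a stop 31 mm behind the front face (push the blade in 24 to 29 mm). Axes as the controller's: x points inwards.
- cover: Grey plate 72 x 56 x 13 mm, 60 g, low ribs on top at the rear. Origin: centre of underside; z out of its top; front edge (at the notch) at own x = -36 mm. Starts shut: flush in the recess with 1 to 1.5 mm gaps, axes along the controller's. Held by a sprung ball at each long side, 24 mm behind the front edge, both moving together.
- cover_front (a point): Middle of the cover's upper front edge (own -36, 0, 13 mm), level with the controller's top when shut. It must rise about 9 mm against 10 to 20 N; then the balls spring in below and hold the front 9 to 15 mm up, the rear still on its ledge. Its front part can then be gripped by the long sides, 56 mm apart, just above the controller's top.
- lever: Flat lever lying on the bench, 170 mm long, 80 g: black handle 18 mm wide, 16 mm high, own x from -55 to +40 mm; steel blade 20 mm wide and 3 mm thick from there to the tip at x = +115 mm, its mid-plane 8 mm above the handle's underside. Origin: on the underside of the handle, about under the centre of mass (good grip point); x points to the tip, z up.
- lever_tip (a point): Middle of the blade's tip (own 115, 0, 8 mm).
- plunger (a joint): Reset plunger's travel in m: 0 up, 0.006 fully down at its stop; springs back, 2 N at first and about 5 N at the stop.
- plunger_top (a point): Middle of the top of the plunger's black round head (18 mm across), 15 mm below the controller's top when up; it goes straight down.
- tray: Shallow open steel tray, 130 x 150 x 18 mm (x, y, z), walls 3 mm, fixed to the bench. Origin: centre of its underside.
- tray_in (a point): Centre of the tray's inner floor; axes those of the tray.
- dropper_a: Small dropper bottle with black cap, 32 mm wide, 90 mm high; origin under its centre. Leave alone.
- dropper_b: Small dropper bottle with red cap, 32 mm wide, 90 mm high; origin under its centre. Leave alone.
- dish: Petri dish, 94 mm across, 19 mm high; origin under its centre. Leave alone.
- matches: Matchbox, 36 x 51 x 15 mm; origin under its centre. Leave alone.
Not all that is in view belongs to the job. Of the things that look like the lever, the larger one is meant.

How it is judged:
On the way, in this order (a step that is already met when the one before it is completed fails the run):
1. the cover's front edge is raised more than 7 mm above the controller's top with the lever's tip in the notch under it and the fingers off the cover (z of cover_front in the frame of controller above 0.095 m and x of lever_tip in the frame of controller above -0.053 m and distance between lever_tip and cover_front below 0.05 m and contact force between the fingers and cover below 0.1 N), for 0.1 s.
2. the cover lies flat, right way up, in the tray, released (x of cover in the frame of tray_in between -0.045 and 0.045 m and y of cover in the frame of tray_in between -0.055 and 0.055 m and z of cover in the frame of tray_in below 0.006 m and angle between cover's own z axis and vertical below 0.15 rad and linear speed of cover below 0.02 m/s and contact force between the fingers and cover below 0.1 N), for 0.2 s.
3. the plunger is down at its stop (more than 5 of 6 mm) (value of joint plunger above 0.005 m), for 0.1 s.
At the end, for the whole second after the job is handed in: The cover lies at rest flat (within 0.15 rad) and right way up on the tray's floor, its centre within 45 mm (tray x) and 55 mm (tray y) of the tray's centre; the plunger has been pressed and is back up (within 1 mm); the lever lies at rest on the bench top (origin below 25 mm, tip below 30 mm) (x of cover in the frame of tray_in between -0.045 and 0.045 m and y of cover in the frame of tray_in between -0.055 and 0.055 m and z of cover in the frame of tray_in below 0.006 m and angle between cover's own z axis and vertical below 0.15 rad and linear speed of each of cover, lever below 0.02 m/s and value of joint plunger below 0.001 m and height (world z) of lever between -0.005 and 0.025 m and height (world z) of lever_tip below 0.03 m); the robot touches nothing.
It fails at once if dropper_a is pushed more than 20 mm or tipped over 0.4 rad (distance of dropper_a from where it was at the start of the episode above 0.02 m or angle between dropper_a's own z axis and vertical above 0.4 rad).
It fails at once if dropper_b is pushed more than 20 mm or tipped over 0.4 rad (distance of dropper_b from where it was at the start of the episode above 0.02 m or angle between dropper_b's own z axis and vertical above 0.4 rad).
It fails at once if dish is pushed more than 20 mm or tipped over 0.4 rad (distance of dish from where it was at the start of the episode above 0.02 m or angle between dish's own z axis and vertical above 0.4 rad).
It fails at once if matches is pushed more than 20 mm or tipped over 0.4 rad (distance of matches from where it was at the start of the episode above 0.02 m or angle between matches's own z axis and vertical above 0.4 rad).
It also fails if it takes over 62 s, if anything falls off the work surface, if the arm or the gripper's body presses on something with over 40 N, if the wrist force passes 120 N, or if a joint passes its speed limit or range.

## Working session

There is one attempt and no reset: what is moved stays moved. The work goes in short steps, Python scripts to look and compute and a tool call to move; the robot and the scene stay as the last step left them, time stands still between calls to the robot, and variables do not carry over. Pictures are saved under pics/ and viewed, at most 10 in all, crops included, and the job is handed in when it is done.

Besides the shell and the picture viewer there is one more tool, called by a JSON object that holds its "method" and its "body", one argument or row to a line. servo_tool: Moves the arm, as the interface text tells. Its arguments: {"type":"object","properties":{"commands":{"type":"array","items":{"type":"number"}}},"required":["commands"]}

```bash
mkdir -p pics; ls
python3 - <<'E'
from bench import robot, snapshot, spotter
import cv2, numpy as np, pickle
o=robot.get_obs(); print({k:np.round(v,4) for k,v in o.items()}, robot.tips_ahead)
P={}
for n in ["scene","side","wrist"]:
    p=snapshot(n); cv2.imwrite(f"pics/{n}0.png",p["img"]); P[n]=p
    print(n,{k:(np.round(v,4).tolist() if k!='img' else 0) for k,v in p.items()})
    for t in ["controller","cover","lever","tray","plunger","dropper_a","dish","matches"]:
        for d in spotter.trace(t,p)[:3]:
            ys,xs=np.nonzero(d["region"]); print(n,t,round(d["conf"],2),d["box"],xs.mean().round(1),ys.mean().round(1),len(xs))
pickle.dump(P,open("p0.pkl","wb"))
a=np.vstack([P["scene"]["img"]]);
E
```

```text
pics
{'time': np.float64(0.0), 'joint_positions': array([ 1.1759,  0.0879,  1.3723, -0.    ,  1.6836, -0.1031]), 'qvel': array([ 0.0003,  0.0013,  0.0008, -0.0007,  0.0006, -0.0001]), 'joint_torque': array([-2.00000e-04, -3.40192e+01, -3.02423e+01,  7.16000e-02,
        3.31000e-02, -2.00000e-04]), 'tool_pos': array([0.158 , 0.5262, 0.2153]), 'ee_rot': array([-3.1394e+00, -2.0000e-04,  2.8497e+00]), 'wrist_force': array([ 0.0957,  0.3139, -0.3394]), 'wrist_torque': array([-0.0121,  0.0291, -0.0381]), 'finger_force': np.float64(0.0), 'width': np.float64(0.0941)} 0.011
scene {'img': 0, 'camera_matrix': [[463.5762, 0.0, 248.5416], [0.0, 463.5762, 195.0966], [0.0, 0.0, 1.0]], 'extrinsics': [[0.5921, -0.5521, 0.5871, -0.0853], [-0.8056, -0.4236, 0.4141, -0.3803], [0.02, -0.7182, -0.6956, 0.8273], [0.0, 0.0, 0.0, 1.0]], 'shot': 1}
scene controller 0.86 [225.1, 170.1, 66.3, 61.4] 254.8 202.6 2366
scene cover 0.84 [242.4, 180.2, 38.0, 20.7] 261.5 189.6 543
scene lever 0.9 [274.1, 315.5, 59.2, 17.9] 300.5 326.7 450
scene lever 0.79 [310.6, 245.0, 53.6, 50.4] 338.3 270.1 627
scene tray 0.77 [1
[... 959 characters left out ...]
256.2 187.2 261
side plunger 0.17 [223.9, 153.0, 7.1, 20.0] 226.9 166.9 115
side dropper_a 0.79 [312.7, 177.8, 9.4, 24.3] 317.1 191.9 231
side dropper_a 0.68 [222.3, 152.0, 10.1, 23.9] 226.9 167.0 158
side dropper_a 0.63 [235.3, 178.0, 43.3, 45.6] 255.4 204.4 1466
side dish 0.77 [297.3, 219.8, 36.1, 24.3] 316.5 231.4 717
side dish 0.54 [223.1, 153.9, 7.8, 20.1] 226.5 165.9 150
side matches 0.72 [184.9, 236.1, 21.8, 18.3] 194.1 244.2 248
wrist {'img': 0, 'camera_matrix': [[297.3186, 0.0, 254.8137], [0.0, 297.3186, 190.6872], [0.0, 0.0, 1.0]], 'hand_eye': [[-0.0003, -0.9663, -0.2574, 0.0754], [1.0, -0.0005, 0.0005, 0.0018], [-0.0006, -0.2574, 0.9663, -0.1681], [0.0, 0.0, 0.0, 1.0]], 'shot': 3}
```

```bash
cat > h.py <<'E'
import numpy as np, cv2
from scipy.spatial.transform import Rotation as R
def ray(p,uv,o=None):
    """world origin, direction of pixel; o=obs for wrist"""
    K=np.array(p["camera_matrix"]); x=(uv[0]-K[0,2])/K[0,0]; y=(uv[1]-K[1,2])/K[1,1]
    if "extrinsics" in p:
        T=np.array(p["extrinsics"]); d=np.array([x,y,1.])
    else:
        r=np.hypot(x,y); d=np.array([x/r*np.sin(r),y/r*np.sin(r),np.cos(r)]) if r>1e-9 else np.array([0,0,1.])
        T=tool(o)@np.array(p["hand_eye"])
    d=T[:3,:3]@d; return T[:3,3],d/np.linalg.norm(d)
def tool(o):
    T=np.eye(4); T[:3,:3]=R.from_euler("xyz",o["ee_rot"]).as_matrix(); T[:3,3]=o["tool_pos"]; return T
def onz(p,uv,z,o=None):
    c,d=ray(p,uv,o); return c+d*(z-c[2])/d[2]
def proj(p,X,o=None):
    X=np.atleast_2d(X); T=np.array(p["extrinsics"]) if "extrinsics" in p else tool(o)@np.array(p["hand_eye"])
    q=(X-T[:3,3])@T[:3,:3]; K=np.array(p["camera_matrix"])
    if "extrinsics" in p: n=q[:,:2]/q[:,2:]
    else:
        s=np.linalg.norm(q[:,:2],axis=1,keepdims=True); n=q[:,:2]/np.maximum(s,1e-9)*np.arctan2(s,q[:,2:])
    return n*K[0,0]+K[:2,2]
def crop(p,x,y,w,h,f):
    return cv2.resize(p["img"][y:y+h,x:x+w],None,fx=f,fy=f,interpolation=cv2.INTER_CUBIC)
E
python3 - <<'E'
from h import *; import pickle
P=pickle.load(open("p0.pkl","rb"))
cv2.imwrite("pics/a.png",crop(P["scene"],130,140,260,200,3))
cv2.imwrite("pics/b.png",crop(P["side"],170,140,200,150,4))
for n,uv in [("scene",(300.5,326.7)),("scene",(338.3,270.1)),("scene",(174.4,178.7)),("scene",(189,248)),("scene",(231.6,156.4)),("side",(283.6,169.9)),("side",(332,177.4)),("side",(246.4,271.2))]: print(n,uv,onz(P[n],uv,0.01).round(3))
for n,uv in [("scene",(261.5,189.6)),("side",(256.6,187.6))]: print(n,uv,onz(P[n],uv,0.088).round(3))
E
```

```text
scene (300.5, 326.7) [ 0.367 -0.195  0.01 ]
scene (338.3, 270.1) [ 0.534 -0.188  0.01 ]
scene (174.4, 178.7) [0.536 0.297 0.01 ]
scene (189, 248) [0.384 0.111 0.01 ]
scene (231.6, 156.4) [0.7   0.235 0.01 ]
side (283.6, 169.9) [ 0.534 -0.198  0.01 ]
side (332, 177.4) [ 0.366 -0.183  0.01 ]
side (246.4, 271.2) [0.541 0.308 0.01 ]
scene (261.5, 189.6) [0.572 0.047 0.088]
side (256.6, 187.6) [0.573 0.052 0.088]
```

View pics/a.png

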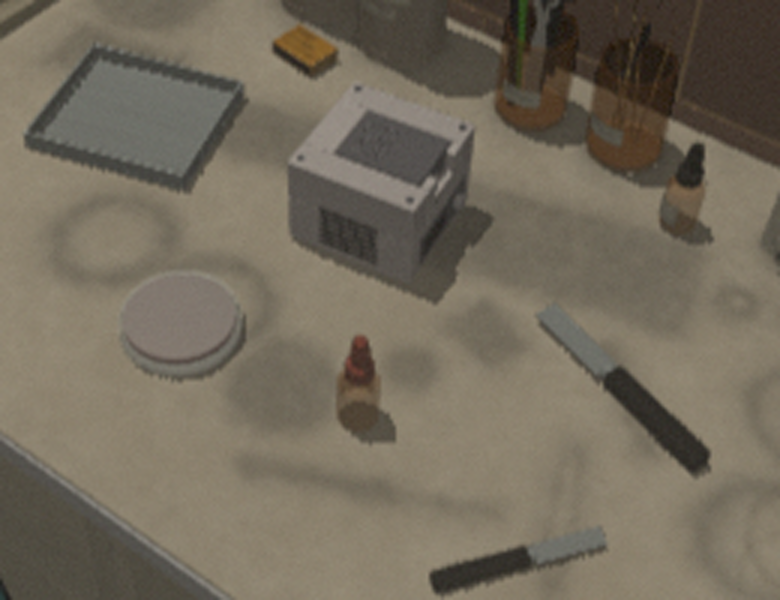

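View pics/b.png

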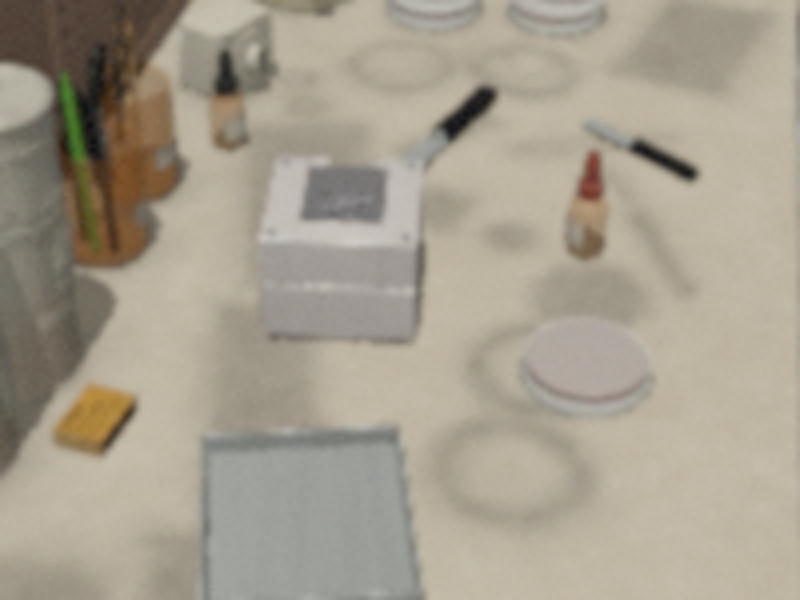

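The scene view shows the controller's front facing world −y, with notch near crop (440,175). The larger lever lies at crop (545,312)–(705,462) with its blade towards the controller, and the smaller decoy lever is at (430–605,560). The tray is at left, the dish at (182,322) and the red dropper at (358,385). The side view agrees with this layout.

```bash
cat >> h.py <<'E'
def down(yaw,tilt=0):  # tool down, x axis along yaw; tilt>0 raises tool x axis (rad)
    return R.from_euler("z",yaw)*R.from_euler("y",-tilt)*R.from_euler("x",np.pi)
def row(o,pos,rot):
    """shift (m) and turn (deg) in tool axes from the measured pose"""
    T=tool(o); R0=R.from_matrix(T[:3,:3])
    d=R0.inv().apply(np.array(pos)-T[:3,3]); a=np.degrees((R0.inv()*rot).as_rotvec())
    return np.round(d,4).tolist()+np.round(a,2).tolist()
E
python3 - <<'E'
from h import *; from bench import robot
print(row(robot.get_obs(),[0.55,-0.10,0.27],down(np.pi/2)))
E
```

```text
[-0.5555, -0.4876, -0.0535, 0.01, -0.0, 73.28]
```

{"method": "servo_tool", "body": {
  "commands": [-0.56, -0.488, -0.054, 0, 0, 73.3, 0.094, -0.56, -0.488, -0.054, 0, 0, 73.3, 0.094, -0.56, -0.488, -0.054, 0, 0, 73.3, 0.094, -0.56, -0.488, -0.054, 0, 0, 73.3, 0.094, -0.56, -0.488, -0.054, 0, 0, 73.3, 0.094, -0.56, -0.488, -0.054, 0, 0, 73.3, 0.094, -0.56, -0.488, -0.054, 0, 0, 73.3, 0.094, -0.56, -0.488, -0.054, 0, 0, 73.3, 0.094, -0.56, -0.488, -0.054, 0, 0, 73.3, 0.094, -0.56, -0.488, -0.054, 0, 0, 73.3, 0.094]
}}

```text
time: 2.6
tool_pos: [0.4913, -0.0026, 0.2622]
ee_rot: [3.141, -0.0, 1.57]
wrist_force: [0.7, 0.6, 0.2]
width: 0.0939
finger_force: 0.0
```

{"method": "servo_tool", "body": {
  "commands": [0, 0, 0, 0, 0, 0, 0.094, 0, 0, 0, 0, 0, 0, 0.094]
}}

```text
time: 2.85
tool_pos: [0.4902, -0.0005, 0.2616]
ee_rot: [-3.141, -0.001, 1.57]
wrist_force: [1.0, 1.0, 0.1]
width: 0.0941
finger_force: 0.0
```

{"method": "servo_tool", "body": {
  "commands": [-0.1, 0.06, 0, 0, 0, 0, 0.094, -0.1, 0.06, 0, 0, 0, 0, 0.094, -0.1, 0.06, 0, 0, 0, 0, 0.094, -0.1, 0.06, 0, 0, 0, 0, 0.094]
}}

```text
time: 3.35
tool_pos: [0.55, -0.0988, 0.2619]
ee_rot: [-3.141, -0.001, 1.572]
wrist_force: [-0.0, 1.1, 0.2]
width: 0.0941
finger_force: 0.0
```

Run:
```python
from h import *; from bench import robot,snapshot,spotter; import pickle
o=robot.get_obs(); p=snapshot("wrist"); print(o["tool_pos"],o["ee_rot"],p.get("shot"))
p["obs"]=o
for t in ["lever","controller","cover"]:
    L=spotter.trace(t,p); p[t]=L
    for d in L[:2]: print(t,round(d["conf"],2),d["box"])
pickle.dump(p,open("p1.pkl","wb")); cv2.imwrite("pics/c.png",cv2.resize(p["img"],(800,600),interpolation=cv2.INTER_CUBIC))
```

```text
[ 0.55002091 -0.09884115  0.26194494] [-3.14133176e+00 -9.42641895e-04  1.57244418e+00] 4
lever 0.96 [226.2, 164.9, 44.2, 101.7]
lever 0.66 [131.6, 120.0, 36.9, 21.7]
controller 0.9 [223.1, 0.0, 105.8, 97.0]
controller 0.17 [361.9, 182.4, 29.5, 29.4]
cover 0.83 [247.0, 19.5, 59.2, 70.8]
```

View pics/c.png

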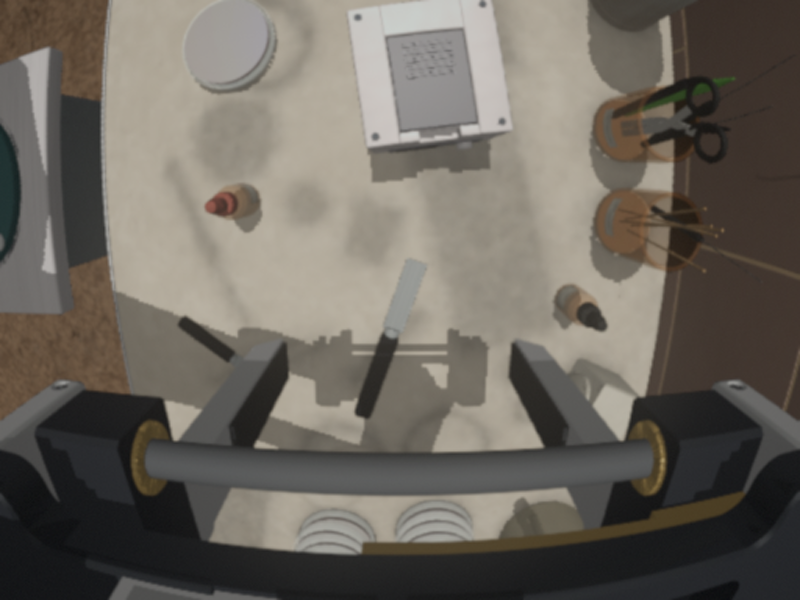

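The wrist view shows the lever running from its handle end at (364,413) to the tip at (417,261), and the controller's top front corners at (367,148) and (512,130). The cover corners are (387,37), (466,28), (479,120) and (402,133), with the notch near (440,133). The red dropper is at (230,203) and the black one at (585,310).

Run:
```python
from h import *; import pickle
from scipy.optimize import least_squares
p=pickle.load(open("p1.pkl","rb")); o=p["obs"]
def rect(reg,z):
    c,_=cv2.findContours(reg.astype(np.uint8),cv2.RETR_EXTERNAL,cv2.CHAIN_APPROX_NONE)
    c=max(c,key=len)[:,0,:].astype(float)
    X=np.array([onz(p,u,z,o)[:2] for u in c]); r=cv2.minAreaRect((X*1000).astype(np.float32)); return r, cv2.boxPoints(r)
for t,z in [("lever",.009),("cover",.088)]:
    r,b=rect(p[t][0]["region"],z); print(t,r,b.round(1).tolist())
# lever axis: PCA
ys,xs=np.nonzero(p["lever"][0]["region"]); X=np.array([onz(p,u,.009,o)[:2] for u in zip(xs,ys)])
m=X.mean(0); w,v=np.linalg.eigh(np.cov((X-m).T)); a=v[:,1]*np.sign(v[1,1]); s=(X-m)@a
print("lever mean",m,"dir deg",np.degrees(np.arctan2(a[1],a[0])),"ext",s.min(),s.max())
k=1/1.5625
for n,u in [("tip",(417.5,261)),("end",(364,413)),("bl/hd",(391,333))]: print(n,onz(p,np.array(u)*k,.009,o).round(4))
# controller from cover + top front corners
pts={(-45.5,28):(402,133),(-45.5,-28):(479,120),(26.5,28):(387,37),(26.5,-28):(466,28),(-55,55):(367,148),(-55,-55):(512,130)}
# which side: own +y when x along +world y is -world x (left in image = -world x = own +y)
def model(q):
    c,s=np.cos(q[2]),np.sin(q[2]); A=np.array(list(pts))/1000
    return np.c_[q[0]+c*A[:,0]-s*A[:,1],q[1]+s*A[:,0]+c*A[:,1],np.full(len(A),.088)]
U=np.array(list(pts.values()))*k
f=least_squares(lambda q:(proj(p,model(q),o)-U).ravel(),[.57,.05,1.57]); print(f.x,np.degrees(f.x[2]),f.fun.reshape(-1,2).round(2).tolist())
P=pickle.load(open("p0.pkl","rb"))
S={"scene":(P["scene"],np.array([(-55,55),(55,55),(55,-55),(-55,-55)]),np.array([(413,210),(293,162),(357,90),(472,130)])/3+[130,140])}
pp=S["scene"]; A=pp[1]/1000
def m2(q):
    c,s=np.cos(q[2]),np.sin(q[2]); return np.c_[q[0]+c*A[:,0]-s*A[:,1],q[1]+s*A[:,0]+c*A[:,1],np.full(4,.088)]
g=least_squares(lambda q:(proj(pp[0],m2(q))-pp[2]).ravel(),f.x); print("scene",g.x,np.degrees(g.x[2]),g.fun.reshape(-1,2).round(2).tolist())
```

```text
lever ((538.9735107421875, -178.5513916015625), (170.6865692138672, 19.97736358642578), 71.19882202148438) [[502.0, -256.1000061035156], [520.9000244140625, -262.6000061035156], [575.9000244140625, -101.0], [557.0, -94.5]]
cover ((573.2919311523438, 51.6362190246582), (57.85939407348633, 75.16725158691406), 7.7406768798828125) [[539.5999755859375, 85.0], [549.7000122070312, 10.5], [607.0, 18.299999237060547], [596.9000244140625, 92.80000305175781]]
lever mean [ 0.54064689 -0.1732293 ] dir deg 71.27794148529159 ext -0.09092107133896156 0.07976223787134555
tip [ 0.5677 -0.0986  0.009 ]
end [ 0.5149 -0.2562  0.009 ]
bl/hd [ 0.5431 -0.1686  0.009 ]
[0.57370214 0.06196688 1.71376042] 98.19123922289306 [[-0.01, -1.94], [-0.78, 0.68], [0.67, 0.3], [-1.75, 0.87], [0.01, 0.0], [1.82, 0.24]]
scene [0.56966241 0.05559167 1.70511679] 97.69599588281208 [[0.66, 1.8], [-2.14, 0.63], [-0.49, -2.53], [2.0, -0.69]]
```

Run:
```python
from h import *; from bench import robot
print(row(robot.get_obs(),[0.5294,-0.2070,0.0145],down(np.radians(71.25))))
```

```text
[-0.1079, -0.0212, 0.248, 0.06, -0.01, 18.86]
```

{"method": "servo_tool", "body": {
  "commands": [-0.108, -0.021, 0.1, 0, 0, 18.9, 0.094, -0.108, -0.021, 0.19, 0, 0, 18.9, 0.094, -0.108, -0.021, 0.2, 0, 0, 18.9, 0.094, -0.108, -0.021, 0.2, 0, 0, 18.9, 0.094, -0.108, -0.021, 0.235, 0, 0, 18.9, 0.07, -0.108, -0.021, 0.247, 0, 0, 18.9, 0.05, -0.108, -0.021, 0.248, 0, 0, 18.9, 0.05, -0.108, -0.021, 0.248, 0, 0, 18.9, 0.0, -0.108, -0.021, 0.248, 0, 0, 18.9, 0.0, -0.108, -0.021, 0.248, 0, 0, 18.9, 0.0]
}}

```text
time: 4.8
tool_pos: [0.5301, -0.2089, 0.0149]
ee_rot: [3.14, 0.0, 1.241]
wrist_force: [-0.3, -0.1, 0.2]
width: 0.0372
finger_force: 0.0
```

{"method": "servo_tool", "body": {
  "commands": [0, 0, 0, 0, 0, 0, 0, 0, 0, 0, 0, 0, 0, 0]
}}

```text
time: 5.05
tool_pos: [0.5295, -0.2087, 0.0139]
ee_rot: [3.141, -0.0, 1.241]
wrist_force: [-0.2, -0.1, 2.0]
width: 0.0177
finger_force: 30.4
```

Run:
```python
from h import *; from bench import robot; import pickle
P=pickle.load(open("p0.pkl","rb")); p=pickle.load(open("p1.pkl","rb"))
print("dropA",onz(P["scene"],(357.8,206),.03),onz(P["side"],(226.9,168),.03)); print("dropB",onz(P["scene"],(249,273),.03))
o=robot.get_obs(); print(o["wrist_force"])
y=np.radians(98); u=np.array([np.cos(y),np.sin(y),0])
n=np.array([.572,.060,0])-.055*u
t=n-(.05+.1166)*u+[0,0,.125]
print(t,row(o,t,down(y)))
```

```text
dropA [ 0.71863559 -0.1388278   0.03      ] [ 0.71930929 -0.13475609  0.03      ]
dropB [ 0.39808782 -0.04601655  0.03      ]
[-0.24469637 -0.08007238  2.03115994]
[ 0.60284076 -0.1594434   0.125     ] [0.0704, 0.0534, -0.1111, 0.01, -0.0, -26.92]
```

{"method": "servo_tool", "body": {
  "commands": [0, 0, -0.06, 0, 0, 0, 0, 0.02, 0.02, -0.11, 0, 0, -10, 0, 0.06, 0.04, -0.111, 0, 0, -20, 0, 0.07, 0.053, -0.111, 0, 0, -26.9, 0, 0.07, 0.053, -0.111, 0, 0, -26.9, 0, 0.07, 0.053, -0.111, 0, 0, -26.9, 0, 0.07, 0.053, -0.111, 0, 0, -26.9, 0]
}}

```text
time: 5.92
tool_pos: [0.6015, -0.1602, 0.1245]
ee_rot: [-3.141, -0.0, 1.708]
wrist_force: [-0.7, -0.2, -0.5]
width: 0.0178
finger_force: 30.0
```

Run:
```python
from h import *; from bench import robot,snapshot,spotter; import pickle
o=robot.get_obs(); p=snapshot("wrist"); p["obs"]=o; print({k:np.round(o[k],4) for k in ["time","tool_pos","ee_rot","wrist_force"]})
for t in ["lever","controller","cover"]:
    L=spotter.trace(t,p); p[t]=L
    for d in L[:2]: print(t,round(d["conf"],2),d["box"])
pickle.dump(p,open("p2.pkl","wb")); cv2.imwrite("pics/d.png",crop(p,130,0,250,188,3.2))
```

```text
{'time': np.float64(5.925), 'tool_pos': array([ 0.6015, -0.1602,  0.1245]), 'ee_rot': array([-3.1408e+00, -3.0000e-04,  1.7081e+00]), 'wrist_force': array([-0.6764, -0.1906, -0.4515])}
lever 0.98 [237.2, 46.9, 35.3, 242.4]
lever 0.97 [30.3, 155.2, 65.9, 76.1]
controller 0.79 [185.6, 0.0, 145.4, 20.1]
controller 0.32 [235.5, 46.9, 36.4, 242.5]
```

View pics/d.png

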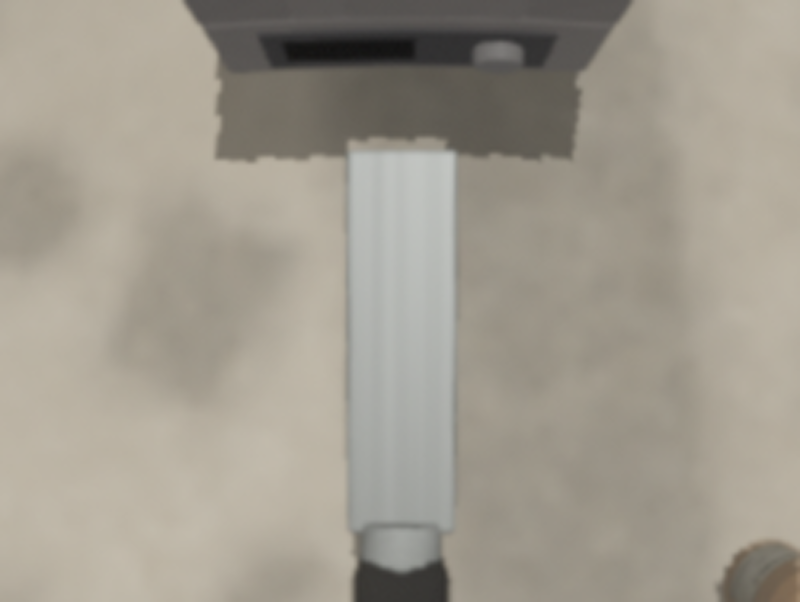

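The wrist view shows the blade centred from (348,152) to (455,152) and running straight along the tool axis. The controller's front face is at the top, but its top edge is out of view. I'll raise and shift to see the notch from above.

{"method": "servo_tool", "body": {
  "commands": [0.02, -0.03, -0.05, 0, 0, 0, 0, 0.05, -0.05, -0.08, 0, 0, 0, 0, 0.05, -0.05, -0.08, 0, 0, 0, 0, 0.05, -0.05, -0.08, 0, 0, 0, 0, 0.05, -0.05, -0.08, 0, 0, 0, 0]
}}

```text
time: 6.75
tool_pos: [0.5455, -0.1174, 0.2028]
ee_rot: [-3.139, -0.001, 1.709]
wrist_force: [-0.7, 0.3, -1.1]
width: 0.0182
finger_force: 30.0
```

Run:
```python
from h import *; from bench import robot,snapshot,spotter; import pickle
o=robot.get_obs(); p=snapshot("wrist"); p["obs"]=o; print({k:np.round(o[k],4) for k in ["time","tool_pos","ee_rot","wrist_force"]})
pickle.dump(p,open("p3.pkl","wb")); cv2.imwrite("pics/e.png",crop(p,200,0,200,150,4))
```

```text
{'time': np.float64(6.75), 'tool_pos': array([ 0.5455, -0.1174,  0.2028]), 'ee_rot': array([-3.1387e+00, -1.3000e-03,  1.7094e+00]), 'wrist_force': array([-0.7458,  0.2527, -1.0758])}
```

View pics/e.png

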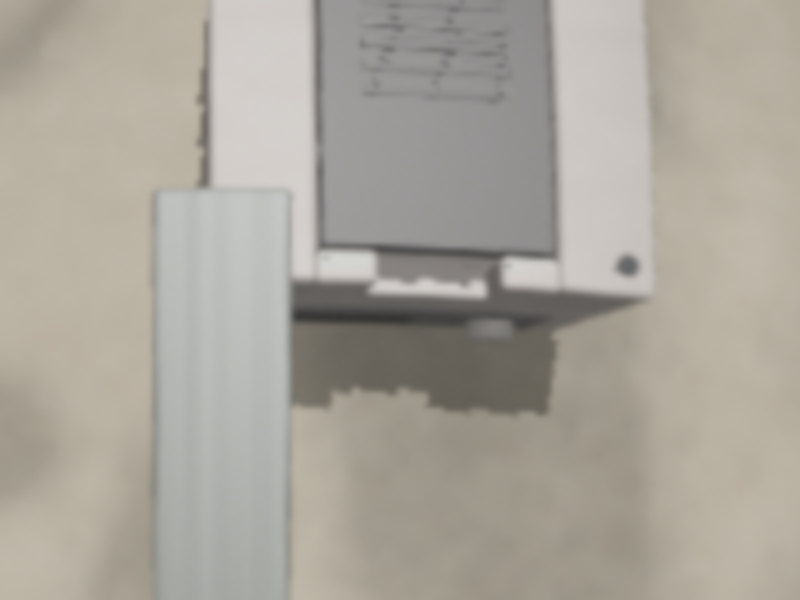

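The close view shows the cover's front corners at (320,246) and (555,255), and the notch front corners at (376,279) and (502,288). The sill edge runs (369,297)–(487,297), the top right front corner is (651,296), and the blade tip corners are (157,190) and (291,190).

Run:
```python
from h import *; import pickle
from scipy.optimize import least_squares
p=pickle.load(open("p3.pkl","rb")); o=p["obs"]
D=[((-45.5,28,88),(320,246)),((-45.5,-28,88),(555,255)),((-55,-55,88),(651,296)),((-55,15,88),(376,279)),((-55,-15,88),(502,288)),((-55,15,69),(369,297)),((-55,-15,69),(487,297))]
A=np.array([d[0] for d in D])/1e3; U=np.array([d[1] for d in D])/4.+[200,0]
Lp=[(28,(316,20)),(-28,(552,60)),(55,(209,100)),(-55,(645,60))]
def W(q,A):
    c,s=np.cos(q[2]),np.sin(q[2]); return np.c_[q[0]+c*A[:,0]-s*A[:,1],q[1]+s*A[:,0]+c*A[:,1],A[:,2]]
X=np.array([onz(p,np.array(u)/4.+[200,0],.088,o) for _,u in Lp])
def f(q):
    r=(proj(p,W(q,A),o)-U)*.9
    c,s=np.cos(q[2]),np.sin(q[2]); y=-s*(X[:,0]-q[0])+c*(X[:,1]-q[1])
    return np.r_[r.ravel(),(y-np.array([l[0] for l in Lp])/1e3)*1e3]
g=least_squares(f,[.572,.06,1.71],loss="soft_l1"); q=g.x; print(q,np.degrees(q[2]),"yaw tool",np.degrees(o["ee_rot"][2])); r=f(q); print(r[:14].reshape(-1,2).round(2).tolist(),r[14:].round(2))
T=tool(o)
# lever tip in tool frame with blade top at tool z .0044
for u in [(157,190),(291,190),(155,500),(290,500)]:
    c,d=ray(p,np.array(u)/4.+[200,0],o); Ri=T[:3,:3].T; c=Ri@(c-T[:3,3]); d=Ri@d
    print("blade tool frame",(c+d*(.0044-c[2])/d[2]).round(4))
u=np.array([np.cos(q[2]),np.sin(q[2]),0]); n=q[0]*np.array([1,0,0])+q[1]*np.array([0,1,0])-.055*u; print("notch",n,"u",u)
np.save("ctl.npy",q)
# gross check vs scene
P=pickle.load(open("p0.pkl","rb")); print(proj(P["scene"],W(q,np.array([(-55,55,88),(55,55,88),(55,-55,88),(-55,-55,88)])/1e3)).round(1), (np.array([(413,210),(293,162),(357,90),(472,130)])/3+[130,140]).round(1))
```

```text
[0.57243604 0.06140872 1.72273135] 98.7052357423008 yaw tool 97.94005097783915
[[0.52, -0.45], [-0.42, -0.49], [1.55, 0.53], [0.41, 1.05], [-0.05, -0.0], [-0.19, -0.65], [-0.5, 0.17]] [ 0.26 -1.58 -0.89  0.89]
blade tool frame [ 0.1156 -0.0088  0.0044]
blade tool frame [0.1156 0.0104 0.0044]
blade tool frame [ 0.07   -0.0091  0.0044]
blade tool frame [0.07   0.0103 0.0044]
notch [0.58076035 0.00704232 0.        ] u [-0.15135115  0.98848006  0.        ]
[[267.5 209.8]
 [224.4 193.3]
 [246.7 166. ]
 [287.7 180.6]] [[267.7 210. ]
 [227.7 194. ]
 [249.  170. ]
 [287.3 183.3]]
```

```bash
cat >> h.py <<'E'
def tiprow(o,x,zu,tilt=0,y=0,yaw=np.radians(98.4),tipx=.1156,tipy=.0007,bu=.0074):
    """row that puts the blade's tip (underside) at own x, height zu (m) in the controller's frame"""
    q=np.load("ctl.npy"); u=np.array([np.cos(q[2]),np.sin(q[2]),0]); v=np.array([-u[1],u[0],0])
    t=np.array([q[0],q[1],0])+x*u+y*v+[0,0,zu]; Rt=down(yaw,tilt)
    return row(o,t-Rt.apply([tipx,tipy,bu]),Rt)
E
python3 - <<'E'
from h import *; from bench import robot
o=robot.get_obs(); print(tiprow(o,-.070,.1),tiprow(o,-.070,.076))
E
```

```text
[-0.0123, 0.0528, 0.0952, -0.17, -0.08, -0.46] [-0.0124, 0.0529, 0.1192, -0.17, -0.08, -0.46]
```

{"method": "servo_tool", "body": {
  "commands": [-0.012, 0.03, 0, 0, 0, -0.5, 0, -0.012, 0.053, 0, 0, 0, -0.5, 0, -0.012, 0.053, 0.03, 0, 0, -0.5, 0, -0.012, 0.053, 0.08, 0, 0, -0.5, 0, -0.012, 0.053, 0.115, 0, 0, -0.5, 0, -0.012, 0.053, 0.119, 0, 0, -0.5, 0, -0.012, 0.053, 0.119, 0, 0, -0.5, 0, -0.012, 0.053, 0.119, 0, 0, -0.5, 0]
}}

```text
time: 7.8
tool_pos: [0.6014, -0.1221, 0.0882]
ee_rot: [3.138, 0.002, 1.719]
wrist_force: [-0.2, -0.5, -0.8]
width: 0.0176
finger_force: 30.0
```

Run:
```python
from h import *; from bench import robot,snapshot; import pickle
o=robot.get_obs(); print({k:np.round(o[k],4) for k in ["time","tool_pos","ee_rot","wrist_force","wrist_torque"]})
print(tiprow(o,-.049,.076),tiprow(o,-.049,.072))
p=snapshot("side"); s=snapshot("scene"); pickle.dump((p,s,o),open("p4.pkl","wb"))
cv2.imwrite("pics/f.png",np.hstack([crop(s,215,150,100,100,4),crop(p,220,140,100,100,4)]))
```

```text
{'time': np.float64(7.8), 'tool_pos': array([ 0.6014, -0.1221,  0.0882]), 'ee_rot': array([3.1378e+00, 1.7000e-03, 1.7187e+00]), 'wrist_force': array([-0.1568, -0.4579, -0.8476]), 'wrist_torque': array([-0.0741,  0.0439, -0.0175])}
[0.0212, -0.0023, 0.0048, 0.22, 0.1, 0.07] [0.0212, -0.0023, 0.0088, 0.22, 0.1, 0.07]
```

View pics/f.png

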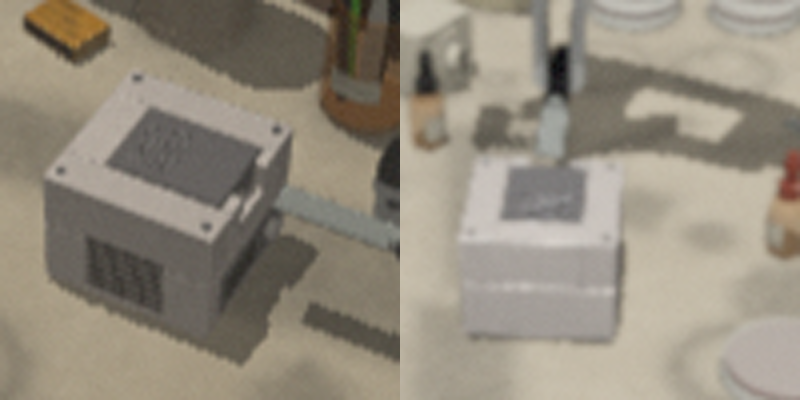

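Both views show the blade in front of the notch: in the scene crop its tip is at (275,195) against the notch at (250,195), and in the side crop it is in line with the cover's middle (552 against about 547). Next I push the tip over the sill and feel down for it.

{"method": "servo_tool", "body": {
  "commands": [0.012, -0.002, 0.002, 0, 0, 0, 0, 0.021, -0.002, 0.002, 0, 0, 0, 0, 0.021, -0.002, 0.002, 0, 0, 0, 0, 0.021, -0.002, 0.002, 0, 0, 0, 0]
}}

```text
time: 8.4
tool_pos: [0.5949, -0.1009, 0.0839]
ee_rot: [3.141, 0.0, 1.719]
wrist_force: [0.4, -0.5, -0.9]
width: 0.0177
finger_force: 30.0
```

{"method": "servo_tool", "body": {
  "commands": [0, 0, 0.002, 0, 0, 0, 0, 0, 0, 0.003, 0, 0, 0, 0, 0, 0, 0.004, 0, 0, 0, 0]
}}

```text
time: 8.78
tool_pos: [0.5948, -0.1012, 0.0796]
ee_rot: [-3.141, -0.0, 1.719]
wrist_force: [-0.3, 1.7, -1.0]
width: 0.0176
finger_force: 30.0
```

{"method": "servo_tool", "body": {
  "commands": [0, 0, 0.001, 0, 0, 0, 0, 0, 0, 0.0015, 0, 0, 0, 0, 0, 0, 0.002, 0, 0, 0, 0]
}}

```text
time: 9.15
tool_pos: [0.5949, -0.1011, 0.0778]
ee_rot: [3.142, -0.0, 1.719]
wrist_force: [0.2, -0.1, -0.1]
width: 0.0172
finger_force: 30.0
```

{"method": "servo_tool", "body": {
  "commands": [0, 0, 0.0005, 0, 0, 0, 0, 0, 0, 0.001, 0, 0, 0, 0, 0, 0, 0.001, 0, 0, 0, 0]
}}

```text
time: 9.52
tool_pos: [0.5949, -0.101, 0.0767]
ee_rot: [-3.142, -0.0, 1.719]
wrist_force: [0.1, -0.6, -1.3]
width: 0.018
finger_force: 30.0
```

{"method": "servo_tool", "body": {
  "commands": [0, 0, 0.0005, 0, 0, 0, 0, 0, 0, 0.001, 0, 0, 0, 0, 0, 0, 0.001, 0, 0, 0, 0]
}}

```text
time: 9.9
tool_pos: [0.595, -0.1011, 0.076]
ee_rot: [3.141, -0.0, 1.719]
wrist_force: [-0.5, 0.8, -0.1]
width: 0.0176
finger_force: 30.0
```

{"method": "servo_tool", "body": {
  "commands": [0, 0, 0.0005, 0, 0, 0, 0, 0, 0, 0.001, 0, 0, 0, 0, 0, 0, 0.001, 0, 0, 0, 0]
}}

```text
time: 10.28
tool_pos: [0.5951, -0.1011, 0.0751]
ee_rot: [3.141, -0.0, 1.719]
wrist_force: [0.4, 0.0, 1.6]
width: 0.0177
finger_force: 30.0
```

Run:
```python
from h import *; from bench import robot
o=robot.get_obs(); print({k:np.round(o[k],4) for k in ["time","tool_pos","wrist_force","wrist_torque","joint_torque"]})
```

```text
{'time': np.float64(10.275), 'tool_pos': array([ 0.5951, -0.1011,  0.0751]), 'wrist_force': array([0.4417, 0.0465, 1.6217]), 'wrist_torque': array([0.1206, 0.0839, 0.0087]), 'joint_torque': array([ 1.77500e-01, -3.93035e+01, -2.80253e+01, -2.37000e-02,
       -8.40000e-02,  2.27000e-02])}
```

{"method": "servo_tool", "body": {
  "commands": [0.004, 0, -0.0007, 0, 0, 0, 0, 0.008, 0, -0.0007, 0, 0, 0, 0, 0.012, 0, -0.0007, 0, 0, 0, 0, 0.012, 0, -0.0007, 0, 0, 0, 0]
}}

```text
time: 10.78
tool_pos: [0.5931, -0.0884, 0.0755]
ee_rot: [3.141, -0.001, 1.719]
wrist_force: [0.4, 0.6, 1.4]
width: 0.0176
finger_force: 30.0
```

Run:
```python
from h import *; from bench import robot
o=robot.get_obs(); print({k:np.round(o[k],4) for k in ["time","tool_pos","wrist_force","wrist_torque"]},tiprow(o,-.0285,.069))
```

```text
{'time': np.float64(10.775), 'tool_pos': array([ 0.5931, -0.0884,  0.0755]), 'wrist_force': array([0.4027, 0.6308, 1.4023]), 'wrist_torque': array([ 0.1436,  0.0976, -0.0061])} [0.0072, 0.001, -0.0009, 0.01, -0.05, 0.11]
```

{"method": "servo_tool", "body": {
  "commands": [0.004, 0.0005, 0, 0, 0, 0, 0, 0.007, 0.001, 0, 0, 0, 0, 0, 0.007, 0.001, 0, 0, 0, 0, 0]
}}

```text
time: 11.15
tool_pos: [0.5931, -0.0817, 0.0755]
ee_rot: [3.141, -0.001, 1.719]
wrist_force: [-0.8, 0.1, 1.6]
width: 0.018
finger_force: 30.0
```

Run:
```python
from h import *; from bench import robot
o=robot.get_obs(); print({k:np.round(o[k],4) for k in ["time","tool_pos","wrist_force","wrist_torque"]})
# pivot about fulcrum: contact at tool (x_f, ., bu) currently; rotate tilt a keeping that tool point fixed
T=tool(o); q=np.load("ctl.npy"); u=np.array([np.cos(q[2]),np.sin(q[2]),0])
f=np.array([q[0],q[1],0])-.055*u; xf=(f-T[:3,3])@T[:3,0]; F=np.array([xf,0,.0074]); print("xf",xf)
for a in [4,8,12,16,20,22,24,26]:
    t=np.radians(a); Rr=R.from_euler("y",t)  # check sign: tool y
    # raising tool x means x axis gets -z(tool) component: rotation about tool y by +t sends x->(c,0,-s)
    d=F-Rr.apply(F); print(a,d.round(4))
```

```text
{'time': np.float64(11.15), 'tool_pos': array([ 0.5931, -0.0817,  0.0755]), 'wrist_force': array([-0.7583,  0.1439,  1.6451]), 'wrist_torque': array([ 0.0803,  0.0751, -0.0129])}
xf 0.08954094121827143
4 [-0.0003  0.      0.0063]
8 [-0.0002  0.      0.0125]
12 [0.0004 0.     0.0188]
16 [0.0014 0.     0.025 ]
20 [0.0029 0.     0.0311]
22 [0.0037 0.     0.0341]
24 [0.0047 0.     0.0371]
26 [0.0058 0.     0.04  ]
```

{"method": "servo_tool", "body": {
  "commands": [0, 0, 0.003, 0, 2, 0, 0, -0.0003, 0, 0.0063, 0, 4, 0, 0, -0.0002, 0, 0.0125, 0, 8, 0, 0, 0.0004, 0, 0.0188, 0, 12, 0, 0, 0.0004, 0, 0.0188, 0, 12, 0, 0]
}}

```text
time: 11.78
tool_pos: [0.593, -0.0832, 0.0558]
ee_rot: [-3.141, -0.211, 1.716]
wrist_force: [0.3, -0.2, 2.1]
width: 0.0178
finger_force: 30.0
```

{"method": "servo_tool", "body": {
  "commands": [0, 0, 0.003, 0, 2, 0, 0, 0, 0, 0.006, 0, 4, 0, 0, -0.0007, 0, 0.0092, 0, 6, 0, 0, -0.0007, 0, 0.0092, 0, 6, 0, 0]
}}

```text
time: 12.28
tool_pos: [0.5928, -0.0811, 0.0468]
ee_rot: [-3.141, -0.315, 1.717]
wrist_force: [1.3, -3.5, 1.0]
width: 0.0175
finger_force: 30.0
```

Run:
```python
from h import *; from bench import robot
o=robot.get_obs(); print({k:np.round(o[k],4) for k in ["time","tool_pos","ee_rot","wrist_force","wrist_torque"]})
T=tool(o); q=np.load("ctl.npy"); u=np.array([np.cos(q[2]),np.sin(q[2]),0]); print("x axis elev",np.degrees(np.arcsin(T[2,0])))
tip=T[:3,3]+T[:3,:3]@[.1156,0,.0059]; print("tip own x,z",(tip-[q[0],q[1],0])@u,tip[2])
f=T[:3,3]+T[:3,:3]@[.0895,0,.0074]; print("fulc pt",(f-[q[0],q[1],0])@u,f[2])
```

```text
{'time': np.float64(12.275), 'tool_pos': array([ 0.5928, -0.0811,  0.0468]), 'ee_rot': array([-3.1409, -0.3154,  1.7173]), 'wrist_force': array([ 1.2582, -3.5339,  1.0049]), 'wrist_torque': array([-0.6933, -0.0681, -0.0649])}
x axis elev 18.070144763984754
tip own x,z -0.03216989099770315 0.077073908206028
fulc pt -0.05651693649043562 0.06755216556548989
```

Run:
```python
from h import *; from bench import robot,snapshot; import pickle
o=robot.get_obs(); p=snapshot("side"); s=snapshot("scene"); w=snapshot("wrist"); w["obs"]=o; pickle.dump((p,s,w),open("p5.pkl","wb"))
cv2.imwrite("pics/g.png",np.vstack([np.hstack([crop(s,235,160,80,60,5),crop(p,235,160,80,60,5)]),crop(w,140,0,228,86,3.5)[:300,:798].copy() if 0 else cv2.resize(w["img"][0:86,140:368],(800,300),interpolation=cv2.INTER_CUBIC)]))
```

```text
(no output)
```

View pics/g.png

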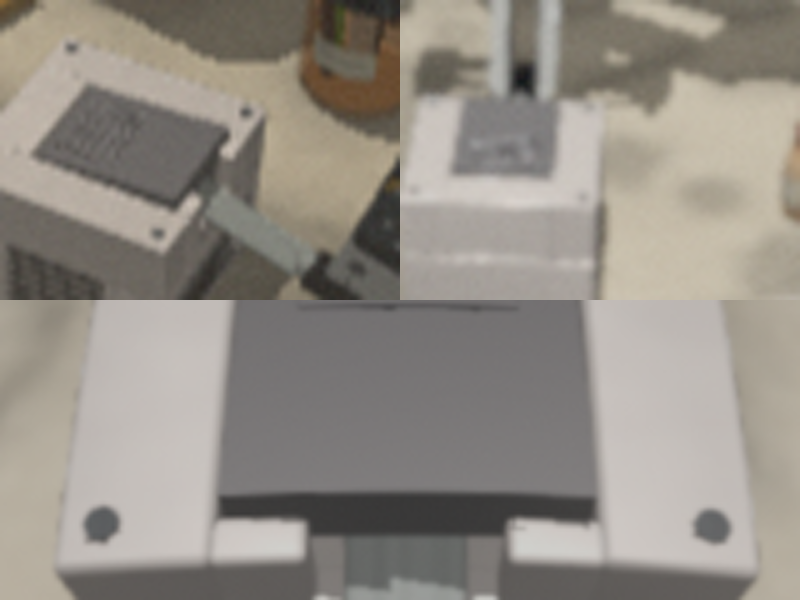

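The cover's front is visibly raised: the wrist view shows its dark front face from row 495 to 535, between columns 222 and 595, with the blade under it.

Run:
```python
from h import *; import pickle
_,s,w=pickle.load(open("p5.pkl","rb")); o=w["obs"]; q=np.load("ctl.npy")
U=[np.array([140+222/3.509,(495-300)/3.488]),np.array([140+595/3.509,(495-300)/3.488])]
us=[np.array([235+228/5,160+137/5]),np.array([235+181/5,160+200/5])]
def W(x,y,z): c,s=np.cos(q[2]),np.sin(q[2]); return [q[0]+c*x-s*y,q[1]+s*x+c*y,z]
for h in [.090,.094,.096,.098,.1,.102,.104]:
    x=-.0455+0.15*(h-.088)
    print(h,proj(w,[W(x,.028,h),W(x,-.028,h)],o).round(1).ravel(),proj(s,[W(x,-.028,h),W(x,.028,h)]).round(1).ravel())
print("meas",np.round(U,1).ravel(),np.round(us,1).ravel())
```

```text
0.09 [202.9  57.6 309.5  57.2] [279.2 185.4 268.8 200.2]
0.094 [201.7  53.  310.7  52.6] [279.1 184.1 268.7 198.8]
0.096 [201.1  50.7 311.3  50.3] [279.1 183.4 268.6 198.2]
0.098 [200.5  48.3 311.9  47.9] [279.  182.8 268.5 197.5]
0.1 [199.9  45.8 312.6  45.4] [278.9 182.1 268.4 196.8]
0.102 [199.3  43.3 313.2  42.9] [278.9 181.4 268.4 196.1]
0.104 [198.6  40.7 313.9  40.4] [278.8 180.7 268.3 195.4]
meas [203.3  55.9 309.6  55.9] [280.6 187.4 271.2 200. ]
```

{"method": "servo_tool", "body": {
  "commands": [0.0002, 0, 0.003, 0, 2, 0, 0, 0.0005, 0, 0.006, 0, 4, 0, 0, 0.0005, 0, 0.006, 0, 4, 0, 0]
}}

```text
time: 12.8
tool_pos: [0.5922, -0.0777, 0.0414]
ee_rot: [-3.14, -0.388, 1.718]
wrist_force: [0.0, -1.7, 1.5]
width: 0.0179
finger_force: 30.0
```

```bash
cat > chk.py <<'E'
from h import *; from bench import robot,snapshot,spotter
o=robot.get_obs(); print({k:np.round(o[k],4) for k in ["time","tool_pos","ee_rot","wrist_force","wrist_torque"]})
T=tool(o); q=np.load("ctl.npy"); u=np.array([np.cos(q[2]),np.sin(q[2]),0]); print("x axis elev",np.degrees(np.arcsin(T[2,0])))
for n,P in [("tip",[.1156,0,.0059]),("ful",[.0895,0,.0074])]:
    f=T[:3,3]+T[:3,:3]@P; print(n,((f-[q[0],q[1],0])@u).round(4),f[2].round(4))
w=snapshot("wrist")
def W(x,y,z): c,s=np.cos(q[2]),np.sin(q[2]); return [q[0]+c*x-s*y,q[1]+s*x+c*y,z]
r0=proj(w,[W(-.047,.02,.088)],o)[0]
# vertical profile through a cover column beside the blade
for y in [.02,-.02]:
    a=proj(w,[W(-.047,y,.088)],o)[0]; c=int(round(a[0])); g=w["img"][:,c-2:c+3].mean((1,2))
    print("col",c,"wall row exp",a[1].round(1),"profile",int(max(a[1]-32,0)),g[int(max(a[1]-32,0)):int(a[1])+12].round(0).astype(int).tolist())
for h in [.088,.092,.096,.1,.104]: print(h,proj(w,[W(-.0455+.15*(h-.088),.02,h)],o).round(1).ravel())
E
python3 chk.py
```

```text
{'time': np.float64(12.8), 'tool_pos': array([ 0.5922, -0.0777,  0.0414]), 'ee_rot': array([-3.1404, -0.3875,  1.7178]), 'wrist_force': array([ 0.0044, -1.6623,  1.5332]), 'wrist_torque': array([-0.0767,  0.0043, -0.0088])}
x axis elev 22.20229873579173
tip -0.0312 0.0796
ful -0.0548 0.0684
col 219 wall row exp 63.1 profile 31 [115, 115, 115, 116, 115, 116, 116, 116, 117, 116, 116, 117, 117, 116, 117, 117, 117, 116, 106, 80, 62, 60, 60, 60, 60, 60, 60, 61, 61, 61, 61, 67, 98, 151, 187, 197, 198, 200, 202, 203, 204, 202, 193, 172]
col 294 wall row exp 62.9 profile 30 [116, 116, 116, 116, 116, 116, 116, 117, 117, 117, 117, 117, 117, 117, 118, 117, 118, 118, 117, 111, 89, 68, 62, 62, 62, 63, 62, 62, 62, 62, 62, 63, 66, 104, 161, 191, 198, 200, 201, 202, 203, 204, 204, 197]
0.088 [218.9  60.8]
0.092 [218.2  55.9]
0.096 [217.4  50.8]
0.1 [216.5  45.6]
0.104 [215.7  40.1]
```

{"method": "servo_tool", "body": {
  "commands": [0.0015, 0, 0.0015, 0, 1, 0, 0, 0.003, 0, 0.003, 0, 2, 0, 0, 0.003, 0, 0.003, 0, 2, 0, 0]
}}

```text
time: 13.22
tool_pos: [0.5918, -0.074, 0.0402]
ee_rot: [-3.141, -0.42, 1.719]
wrist_force: [0.2, 0.1, 0.9]
width: 0.0177
finger_force: 30.0
```

```bash
python3 chk.py
```

```text
{'time': np.float64(13.225), 'tool_pos': array([ 0.5918, -0.074 ,  0.0402]), 'ee_rot': array([-3.1412, -0.4203,  1.7186]), 'wrist_force': array([0.1809, 0.1369, 0.8818]), 'wrist_torque': array([-0.1474,  0.053 , -0.0377])}
x axis elev 24.083616098259125
tip -0.0289 0.082
ful -0.0521 0.07
col 219 wall row exp 68.0 profile 36 [115, 115, 115, 115, 115, 115, 115, 115, 115, 115, 114, 106, 79, 63, 61, 61, 60, 60, 61, 61, 61, 61, 61, 61, 61, 61, 62, 61, 61, 60, 59, 74, 126, 175, 192, 197, 199, 200, 202, 203, 204, 201, 190, 168]
col 294 wall row exp 67.9 profile 35 [115, 115, 115, 115, 115, 115, 116, 115, 115, 116, 116, 115, 111, 92, 70, 63, 63, 63, 63, 63, 63, 63, 63, 63, 63, 63, 63, 63, 64, 63, 62, 60, 64, 103, 161, 190, 198, 200, 201, 202, 203, 204, 203, 196]
0.088 [219.   65.7]
0.092 [218.2  60.7]
0.096 [217.5  55.6]
0.1 [216.6  50.2]
0.104 [215.8  44.7]
```

{"method": "servo_tool", "body": {
  "commands": [0.001, 0, -0.006, 0, -4, 0, 0, 0.0034, 0, -0.0179, 0, -12, 0, 0, 0.0078, 0, -0.0293, 0, -20, 0, 0, 0.0078, 0, -0.0293, 0, -20, 0, 0, -0.015, 0, -0.0395, 0, -20, 0, 0, -0.038, 0, -0.0496, 0, -20, 0, 0, -0.038, 0, -0.0496, 0, -20, 0, 0, -0.038, 0, -0.0496, 0, -20, 0, 0]
}}

```text
time: 14.28
tool_pos: [0.5997, -0.1298, 0.0693]
ee_rot: [-3.14, -0.071, 1.716]
wrist_force: [0.0, 0.1, -1.6]
width: 0.0178
finger_force: 30.0
```

Run:
```python
from h import *; from bench import robot,snapshot,spotter; import pickle
o=robot.get_obs(); print({k:np.round(o[k],4) for k in ["time","tool_pos","ee_rot","wrist_force"]})
p=snapshot("side"); s=snapshot("scene"); w=snapshot("wrist"); w["obs"]=o; pickle.dump((p,s,w),open("p6.pkl","wb"))
cv2.imwrite("pics/i.png",np.hstack([crop(s,225,160,100,75,4),crop(p,235,150,100,75,4)]))
# return place for lever: yaw 71.25->keep original
print(row(o,[.5295,-.2087,.06],down(np.radians(71.1))),row(o,[.5295,-.2087,.0145],down(np.radians(71.1))))
```

```text
{'time': np.float64(14.275), 'tool_pos': array([ 0.5997, -0.1298,  0.0693]), 'ee_rot': array([-3.1404, -0.0714,  1.7164]), 'wrist_force': array([ 0.0288,  0.0661, -1.5846])}
[-0.0683, -0.0808, 0.0045, -1.04, -4.0, 27.23] [-0.0716, -0.0808, 0.0499, -1.04, -4.0, 27.23]
```

View pics/i.png

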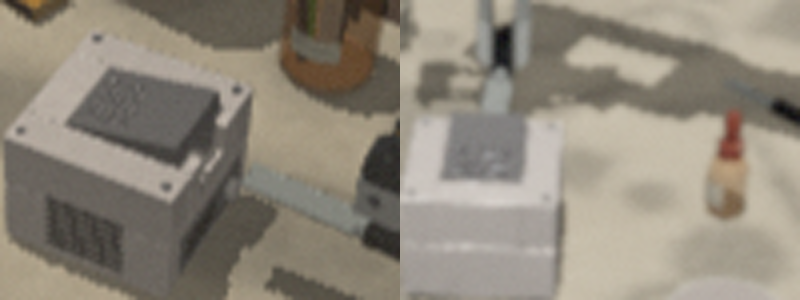

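The scene crop shows the cover standing up in front, held by its catches, with its front edge from (180,155) to (218,100). The blade is clear of the notch. I lay the lever back where it was.

{"method": "servo_tool", "body": {
  "commands": [-0.045, -0.02, 0, 0, -4, 8, 0, -0.068, -0.06, 0.003, -1, -4, 18, 0, -0.068, -0.081, 0.005, -1, -4, 27.2, 0, -0.07, -0.081, 0.03, -1, -4, 27.2, 0, -0.0715, -0.081, 0.045, -1, -4, 27.2, 0, -0.0715, -0.081, 0.049, -1, -4, 27.2, 0, -0.0715, -0.081, 0.049, -1, -4, 27.2, 0]
}}

```text
time: 15.3
tool_pos: [0.5302, -0.2074, 0.0163]
ee_rot: [3.141, 0.001, 1.245]
wrist_force: [1.2, 0.2, -0.5]
width: 0.0174
finger_force: 30.0
```

{"method": "servo_tool", "body": {
  "commands": [0, 0, 0.0005, 0, 0, 0, 0.02, 0, 0, 0.0005, 0, 0, 0, 0.04, 0, 0, 0, 0, 0, 0, 0.06, 0, 0, -0.02, 0, 0, 0, 0.08, 0, 0, -0.06, 0, 0, 0, 0.094, 0, 0, -0.1, 0, 0, 0, 0.094]
}}

```text
time: 16.05
tool_pos: [0.5296, -0.2076, 0.1173]
ee_rot: [3.141, 0.001, 1.244]
wrist_force: [0.8, 0.2, 0.8]
width: 0.0669
finger_force: 0.0
```

Run:
```python
from h import *; from bench import robot; 
o=robot.get_obs(); print({k:np.round(o[k],4) for k in ["time","tool_pos","ee_rot","wrist_force","width"]})
q=np.load("ctl.npy"); u=np.array([np.cos(q[2]),np.sin(q[2]),0]); t=np.array([q[0],q[1],0])-.066*u+[0,0,.2]
print(t,row(o,t,down(np.radians(98.4))))
```

```text
{'time': np.float64(16.05), 'tool_pos': array([ 0.5296, -0.2076,  0.1173]), 'ee_rot': array([3.1409e+00, 9.0000e-04, 1.2438e+00]), 'wrist_force': array([0.8346, 0.2435, 0.7847]), 'width': np.float64(0.0669)}
[ 0.58242521 -0.00383096  0.2       ] [0.2098, -0.0154, -0.0829, 0.03, 0.06, -27.14]
```

{"method": "servo_tool", "body": {
  "commands": [0.03, 0, -0.06, 0, 0, -8, 0.094, 0.09, -0.007, -0.083, 0, 0, -18, 0.094, 0.15, -0.01, -0.083, 0, 0, -27.1, 0.094, 0.21, -0.015, -0.083, 0, 0, -27.1, 0.094, 0.21, -0.015, -0.083, 0, 0, -27.1, 0.094, 0.21, -0.015, -0.083, 0, 0, -27.1, 0.094]
}}

```text
time: 16.8
tool_pos: [0.5829, -0.004, 0.1991]
ee_rot: [3.141, 0.002, 1.717]
wrist_force: [0.0, -0.7, 1.3]
width: 0.0941
finger_force: 0.0
```

Run:
```python
from h import *; from bench import robot,snapshot,spotter; import pickle
o=robot.get_obs(); w=snapshot("wrist"); w["obs"]=o; print({k:np.round(o[k],4) for k in ["time","tool_pos","ee_rot","wrist_force"]})
w["cover"]=spotter.trace("cover",w); print([(d["conf"],d["box"]) for d in w["cover"]]); pickle.dump(w,open("p7.pkl","wb"))
cv2.imwrite("pics/j.png",crop(w,155,60,200,150,4))
```

```text
{'time': np.float64(16.8), 'tool_pos': array([ 0.5829, -0.004 ,  0.1991]), 'ee_rot': array([3.1413e+00, 2.1000e-03, 1.7174e+00]), 'wrist_force': array([ 0.0344, -0.7011,  1.2796])}
[(0.94, [224.3, 92.6, 61.0, 84.9])]
```

View pics/j.png

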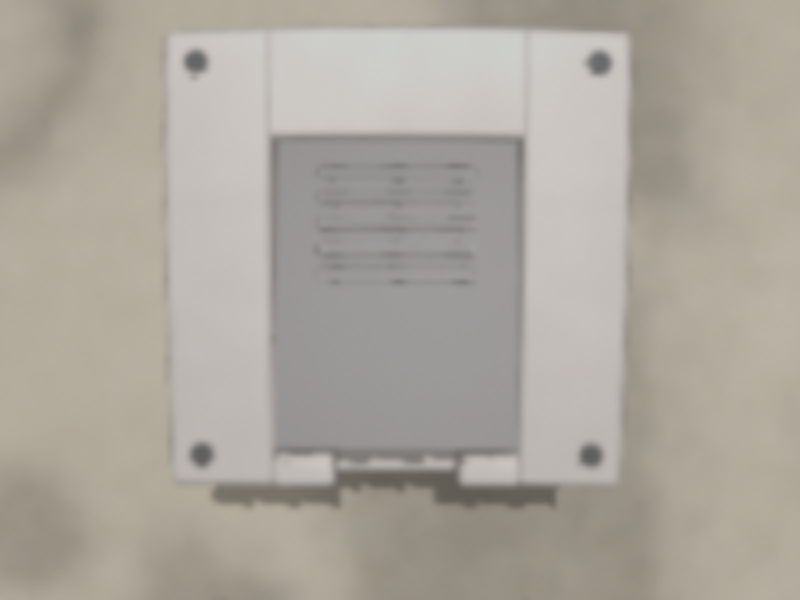

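The view shows the controller's top corners at (169,33), (629,33), (620,486) and (177,482), the recess rear edge at row 136, and the raised cover's front edge at row 450, columns 275–519.

Run:
```python
from h import *; import pickle
from scipy.optimize import least_squares
w=pickle.load(open("p7.pkl","rb")); o=w["obs"]
D=[((-55,55,88),(177,482)),((-55,-55,88),(620,486)),((55,55,88),(169,33)),((55,-55,88),(629,33)),((28,29,88),(271,136)),((28,-29,88),(524,136)),((-55,15,88),(334,484)),((-55,-15,88),(460,484))]
A=np.array([d[0] for d in D])/1e3; U=np.array([d[1] for d in D])/4.+[155,60]
def W(q,A):
    A=np.atleast_2d(A); c,s=np.cos(q[2]),np.sin(q[2]); return np.c_[q[0]+c*A[:,0]-s*A[:,1],q[1]+s*A[:,0]+c*A[:,1],A[:,2]]
g=least_squares(lambda q:(proj(w,W(q,A),o)-U).ravel(),np.load("ctl.npy"),loss="soft_l1"); q=g.x
print(np.load("ctl.npy"),q,np.degrees(q[2]),g.fun.reshape(-1,2).round(2).tolist()); np.save("ctl2.npy",q)
for h in [.088,.092,.096,.1,.104]:
    x=-.0455+.1*(h-.088); print(h,((proj(w,W(q,[[x,.028,h],[x,-.028,h]]),o)-[155,60])*4).round(0).ravel())
_,s,_=pickle.load(open("p6.pkl","rb"))
for h in [.088,.096,.1,.104]: print(h,((proj(s,W(q,[[-.0455+.1*(h-.088),-.028,h],[-.0455,.028,h],[.0265,.028,.088],[.055,.055,.088],[-.055,.055,.088],[-.055,-.055,.088]]))-[225,160])*4).round(0).tolist())
t=-np.radians(9)
rot=down(np.radians(98.4),t); tipc=W(q,[[-.036,0,.0912]])[0]; tcp=tipc-rot.apply([0,0,.011]); print("tcp",tcp,row(o,tcp,rot),row(o,tcp+[0,0,.04],rot))
```

```text
[0.57243604 0.06140872 1.72273135] [0.57303439 0.06194413 1.71383659] 98.19560323578592 [[-1.37, 0.62], [0.65, -0.04], [-1.48, -1.25], [1.23, -0.89], [0.51, 0.25], [-0.19, 0.44], [0.21, 0.14], [-0.19, 0.23]]
0.088 [280. 446. 514. 447.]
0.092 [279. 448. 516. 448.]
0.096 [277. 449. 517. 450.]
0.1 [275. 451. 519. 452.]
0.104 [273. 453. 521. 454.]
0.088 [[217.0, 104.0], [175.0, 163.0], [63.0, 120.0], [-3.0, 131.0], [168.0, 198.0], [251.0, 82.0]]
0.096 [[217.0, 94.0], [175.0, 153.0], [63.0, 120.0], [-3.0, 131.0], [168.0, 198.0], [251.0, 82.0]]
0.1 [[217.0, 88.0], [176.0, 148.0], [63.0, 120.0], [-3.0, 131.0], [168.0, 198.0], [251.0, 82.0]]
0.104 [[216.0, 83.0], [176.0, 142.0], [63.0, 120.0], [-3.0, 131.0], [168.0, 198.0], [251.0, 82.0]]
tcp [0.57791492 0.02801411 0.10206457] [0.0326, -0.0003, 0.097, 0.02, -8.88, 0.0] [0.0325, -0.0003, 0.057, 0.02, -8.88, 0.0]
```

{"method": "servo_tool", "body": {
  "commands": [0.02, 0, 0.04, 0, -5, 0, 0.094, 0.0325, 0, 0.06, 0, -9, 0, 0.08, 0.0325, 0, 0.085, 0, -9, 0, 0.08, 0.0325, 0, 0.096, 0, -9, 0, 0.08, 0.0325, 0, 0.0965, 0, -9, 0, 0.08, 0.0325, 0, 0.0965, 0, -9, 0, 0.08]
}}

```text
time: 17.65
tool_pos: [0.5791, 0.0273, 0.1038]
ee_rot: [3.139, 0.159, 1.715]
wrist_force: [0.6, -1.0, 0.4]
width: 0.0799
finger_force: 0.0
```

{"method": "servo_tool", "body": {
  "commands": [0, 0, 0, 0, 0, 0, 0.07, 0, 0, 0, 0, 0, 0, 0.04, 0, 0, 0, 0, 0, 0, 0.04, 0, 0, 0, 0, 0, 0, 0.04]
}}

```text
time: 18.15
tool_pos: [0.5782, 0.0279, 0.1028]
ee_rot: [3.141, 0.159, 1.717]
wrist_force: [-1.6, -1.6, 1.3]
width: 0.0551
finger_force: 30.0
```

{"method": "servo_tool", "body": {
  "commands": [-0.0016, 0, -0.01, 0, 0, 0, 0.04, -0.0032, 0, -0.02, 0, 0, 0, 0.04, -0.0063, 0, -0.04, 0, 0, 0, 0.04, -0.0158, 0, -0.0987, 0, 0, 0, 0.04, -0.0158, 0, -0.0987, 0, 0, 0, 0.04, -0.0158, 0, -0.0987, 0, 0, 0, 0.04]
}}

```text
time: 18.9
tool_pos: [0.5784, 0.0284, 0.203]
ee_rot: [3.14, 0.158, 1.717]
wrist_force: [-0.6, -0.4, -0.5]
width: 0.0555
finger_force: 30.0
```

Run:
```python
from h import *; from bench import robot,snapshot,spotter; import pickle
from scipy.optimize import least_squares
o=robot.get_obs(); w=snapshot("wrist"); w["obs"]=o; print({k:np.round(o[k],4) for k in ["time","tool_pos","ee_rot","wrist_force","width"]})
s=snapshot("scene"); p=snapshot("side"); S={"s":s,"p":p}
for n,c in [("scene",s),("side",p)]:
    L=spotter.trace("tray",c); print(n,[(round(d["conf"],2),d["box"]) for d in L[:2]])
    S[n]=L[0]["region"]
    # visible top outline quad
    cc,_=cv2.findContours(L[0]["region"].astype(np.uint8),cv2.RETR_EXTERNAL,cv2.CHAIN_APPROX_NONE); cc=max(cc,key=len)
    X=np.array([onz(c,u[0].astype(float),.018)[:2] for u in cc])*1000; r=cv2.minAreaRect(X.astype(np.float32)); print(np.round(r[0],1),np.round(r[1],1),r[2])
pickle.dump((w,S),open("p8.pkl","wb"))
cv2.imwrite("pics/k.png",np.hstack([crop(s,130,100,160,130,2.5),crop(p,200,120,100,130,4)[:325*1,:]  if 0 else cv2.resize(p["img"][120:315,180:420],(400,325))]))
```

```text
{'time': np.float64(18.9), 'tool_pos': array([0.5784, 0.0284, 0.203 ]), 'ee_rot': array([3.1399, 0.1582, 1.7168]), 'wrist_force': array([-0.6099, -0.4448, -0.466 ]), 'width': np.float64(0.0555)}
scene [(0.94, [139.6, 155.0, 71.9, 48.7])]
[534.4 292.2] [150.8 160.4] 17.14768409729004
side [(0.74, [222.7, 242.7, 54.0, 54.0])]
[540.2 308.3] [130.2 166. ] 16.791833877563477
```

View pics/k.png

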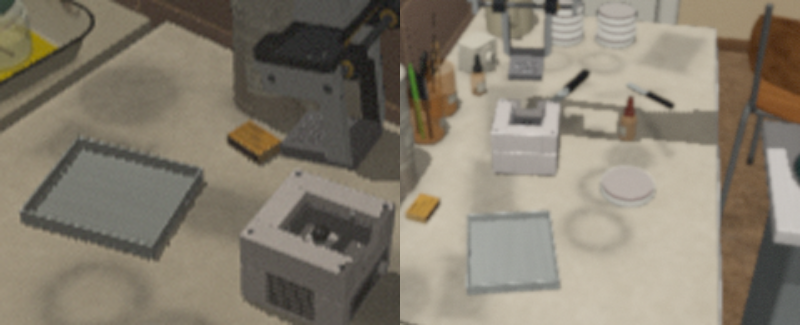

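The cover hangs in the jaws, and the open recess shows the plunger at (322,235). The tray rim corners in the left crop are (22,212), (82,140), (205,175) and (158,252). The decoy and the lever lie on the bench.

Run:
```python
from h import *; from bench import robot; import pickle
w,S=pickle.load(open("p8.pkl","rb")); o=robot.get_obs()
sc=[onz(S["s"],np.array(u)/2.5+[130,100],.018) for u in [(22,212),(82,140),(205,175),(158,250)]]
sd=[onz(S["p"],np.array(u)*.6+[180,120],.018) for u in [(467,214),(549,212),(557,287),(469,291)] for u in [(u[0]-400,u[1])]]
for L in (sc,sd):
    L=np.array(L)[:,:2]; print(L.round(3).tolist(),L.mean(0).round(4)); e=np.diff(np.r_[L,L[:1]],axis=0); print(np.linalg.norm(e,axis=1).round(3),np.degrees(np.arctan2(e[:,1],e[:,0])).round(1))
c=np.array([.537,.303]); y=np.radians(97); rot=down(y); u=np.array([np.cos(y),np.sin(y)])
for z in (.12,.023): print(row(o,[*(c-.0265*u),z],rot))
```

```text
[[0.458, 0.346], [0.579, 0.379], [0.616, 0.235], [0.5, 0.2]] [0.5382 0.29  ]
[0.125 0.148 0.121 0.152] [  15.   -75.5 -163.   106.3]
[[0.625, 0.25], [0.502, 0.219], [0.461, 0.368], [0.576, 0.4]] [0.541  0.3094]
[0.128 0.155 0.12  0.158] [-165.7  105.3   15.5  -71.9]
[0.2609, -0.0006, 0.0401, -0.04, 9.06, 1.38]
[0.2762, -0.0003, 0.1359, -0.04, 9.06, 1.38]
```

Run:
```python
from h import *; from bench import robot
o=robot.get_obs(); c=np.array([.540,.299]); y=np.radians(105.5); rot=down(y); u=np.array([np.cos(y),np.sin(y)])
for z in (.12,.05,.0225): print(row(o,[*(c-.0265*u),z],rot))
```

```text
[0.2568, 0.0058, 0.0408, -0.71, 9.03, -7.1]
[0.2678, 0.0059, 0.1099, -0.71, 9.03, -7.1]
[0.2721, 0.006, 0.1371, -0.71, 9.03, -7.1]
```

{"method": "servo_tool", "body": {
  "commands": [0.06, 0.002, 0.01, 0, 3, -3, 0.04, 0.12, 0.004, 0.019, 0, 9, -7.1, 0.04, 0.18, 0.006, 0.028, -0.7, 9, -7.1, 0.04, 0.24, 0.006, 0.038, -0.7, 9, -7.1, 0.04, 0.26, 0.006, 0.07, -0.7, 9, -7.1, 0.04, 0.268, 0.006, 0.11, -0.7, 9, -7.1, 0.04, 0.268, 0.006, 0.11, -0.7, 9, -7.1, 0.04, 0.272, 0.006, 0.128, -0.7, 9, -7.1, 0.04, 0.272, 0.006, 0.134, -0.7, 9, -7.1, 0.04, 0.272, 0.006, 0.136, -0.7, 9, -7.1, 0.04]
}}

```text
time: 20.4
tool_pos: [0.5488, 0.2733, 0.0257]
ee_rot: [3.138, 0.001, 1.841]
wrist_force: [0.2, 0.2, 0.6]
width: 0.0556
finger_force: 30.0
```

{"method": "servo_tool", "body": {
  "commands": [0, 0, 0, 0, 0, 0, 0.04, 0, 0, 0, 0, 0, 0, 0.04]
}}

```text
time: 20.65
tool_pos: [0.5489, 0.2736, 0.0261]
ee_rot: [3.137, 0.001, 1.841]
wrist_force: [0.2, -0.9, -1.3]
width: 0.0553
finger_force: 30.0
```

{"method": "servo_tool", "body": {
  "commands": [0, 0, 0.0015, 0, 0, 0, 0.04, 0, 0, 0.003, 0, 0, 0, 0.04, 0, 0, 0.003, 0, 0, 0, 0.04]
}}

```text
time: 21.02
tool_pos: [0.5482, 0.2735, 0.022]
ee_rot: [3.139, 0.001, 1.841]
wrist_force: [0.7, -0.0, -0.1]
width: 0.0556
finger_force: 30.0
```

{"method": "servo_tool", "body": {
  "commands": [0, 0, 0.001, 0, 0, 0, 0.04, 0, 0, 0.002, 0, 0, 0, 0.04, 0, 0, 0.002, 0, 0, 0, 0.04]
}}

```text
time: 21.4
tool_pos: [0.5485, 0.2735, 0.0206]
ee_rot: [3.139, 0.002, 1.841]
wrist_force: [-1.4, -1.2, 2.2]
width: 0.0554
finger_force: 30.0
```

{"method": "servo_tool", "body": {
  "commands": [0, 0, 0, 0, 0, 0, 0.065, 0, 0, 0, 0, 0, 0, 0.072, 0, 0, 0, 0, 0, 0, 0.075, 0, 0, -0.03, 0, 0, 0, 0.075, 0, 0, -0.09, 0, 0, 0, 0.075, 0, 0, -0.14, 0, 0, 0, 0.06, 0, 0, -0.14, 0, 0, 0, 0.04]
}}

```text
time: 22.28
tool_pos: [0.5508, 0.2749, 0.1669]
ee_rot: [3.127, 0.0, 1.841]
wrist_force: [0.2, -0.0, -0.2]
width: 0.0584
finger_force: 0.0
```

Run:
```python
from h import *; from bench import robot,snapshot,spotter; import pickle
o=robot.get_obs(); print({k:np.round(o[k],4) for k in ["time","tool_pos","wrist_force","width"]})
s=snapshot("scene"); p=snapshot("side"); w=snapshot("wrist"); w["obs"]=o; pickle.dump((s,p,w),open("p9.pkl","wb"))
for n,c,ob in [("scene",s,None),("side",p,None),("wrist",w,o)]:
    for t in ("cover","plunger"):
        for d in spotter.trace(t,c)[:1]:
            ys,xs=np.nonzero(d["region"]); m=(xs.mean(),ys.mean()); print(n,t,round(d["conf"],2),np.round(m,1),len(xs),onz(c,m,.016 if t=="cover" else .073,ob).round(4))
q=np.load("ctl2.npy"); u=np.array([np.cos(q[2]),np.sin(q[2])])
c=np.array([.540,.299]); y=np.radians(105.5)
for h in [.016]:
    P=[[*(c+[np.cos(y)*a-np.sin(y)*b,np.sin(y)*a+np.cos(y)*b]),h] for a,b in [(36,28),(36,-28),(-36,-28),(-36,28)] for a,b in [(a/1e3,b/1e3)]]
    print("exp cover",proj(w,P,o).round(0).tolist())
cv2.imwrite("pics/l.png",np.hstack([cv2.resize(crop(w,128,120,256,192,1),(400,300)),crop(s,225,150,80,60,5)]))
```

```text
{'time': np.float64(22.275), 'tool_pos': array([0.5508, 0.2749, 0.1669]), 'wrist_force': array([ 0.1634, -0.021 , -0.233 ]), 'width': np.float64(0.0584)}
scene cover 0.94 [175.1 178. ] 491 [0.5345 0.2924 0.016 ]
scene plunger 0.51 [257.3 193.9] 35 [0.5671 0.0548 0.073 ]
side cover 0.57 [246.6 269.2] 582 [0.5408 0.3075 0.016 ]
wrist cover 0.91 [254.3 158.4] 3482 [0.5454 0.3024 0.016 ]
exp cover [[222.0, 127.0], [275.0, 127.0], [274.0, 192.0], [224.0, 192.0]]
```

View pics/l.png

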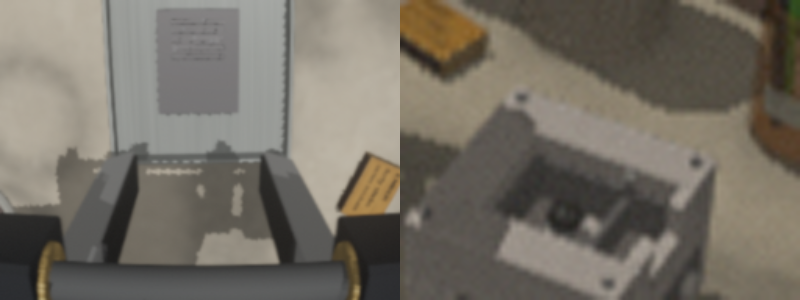

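The wrist view shows the cover lying flat, ribs up, at (157–238, 8–114) inside the tray. The scene crop shows the plunger head at (565,213) in the open recess. Now I go over the recess to locate the plunger.

Run:
```python
from h import *; from bench import robot
o=robot.get_obs(); q=np.load("ctl2.npy"); u=np.array([np.cos(q[2]),np.sin(q[2])])
print(row(o,[*(q[:2]-.04*u),.19],down(q[2])))
```

```text
[-0.2504, -0.0368, -0.0309, 0.02, 0.09, 7.3]
```

{"method": "servo_tool", "body": {
  "commands": [-0.05, -0.01, -0.025, 0, 0, 3, 0, -0.11, -0.02, -0.03, 0, 0, 7.3, 0, -0.17, -0.03, -0.03, 0, 0, 7.3, 0, -0.23, -0.037, -0.03, 0, 0, 7.3, 0, -0.25, -0.037, -0.03, 0, 0, 7.3, 0, -0.25, -0.037, -0.03, 0, 0, 7.3, 0, -0.25, -0.037, -0.03, 0, 0, 7.3, 0]
}}

```text
time: 23.6
tool_pos: [0.5788, 0.0244, 0.1903]
ee_rot: [3.139, -0.0, 1.715]
wrist_force: [0.2, 0.5, 0.3]
width: 0.0003
finger_force: 0.0
```

Run:
```python
from h import *; from bench import robot,snapshot,spotter; import pickle
o=robot.get_obs(); w=snapshot("wrist"); w["obs"]=o; print({k:np.round(o[k],4) for k in ["time","tool_pos","ee_rot","wrist_force","width"]}); pickle.dump(w,open("p10.pkl","wb"))
q=np.load("ctl2.npy"); u=np.array([np.cos(q[2]),np.sin(q[2]),0]); v=np.array([-u[1],u[0],0])
def own(X): d=X-[q[0],q[1],0]; return np.round([d@u,d@v],4)
for t,z in [("plunger",.073),("plunger_top",.073)]:
    for d in spotter.trace(t,w)[:3]:
        ys,xs=np.nonzero(d["region"]); X=onz(w,(xs.mean(),ys.mean()),z,o); print(t,round(d["conf"],2),d["box"],len(xs),X.round(4),own(X))
# dark blob in the recess
M=np.zeros(w["img"].shape[:2],np.uint8); c=[q[0]*np.array([1,0,0])+q[1]*np.array([0,1,0])+a*u+b*v+[0,0,.06] for a,b in [(-.04,-.022),(.022,-.022),(.022,.022),(-.04,.022)]]
cv2.fillConvexPoly(M,proj(w,c,o).round().astype(int),1)
g=w["img"].max(2); print("recess grey pct",np.percentile(g[M>0],[2,10,25,50,75,95]))
for th in (35,45,60):
    n,l,st,ce=cv2.connectedComponentsWithStats(((g<th)&(M>0)).astype(np.uint8))
    for i in np.argsort(-st[1:,4])[:3]+1: 
        if st[i,4]>15: X=onz(w,ce[i],.073,o); print(th,st[i],ce[i].round(1),X.round(4),own(X))
# expected pixels of an 18 mm head
r=proj(w,[X],o)
```

```text
{'time': np.float64(23.6), 'tool_pos': array([0.5788, 0.0244, 0.1903]), 'ee_rot': array([ 3.139 , -0.    ,  1.7155]), 'wrist_force': array([0.1783, 0.5082, 0.2958]), 'width': np.float64(0.0003)}
plunger 0.63 [248.2, 148.6, 11.4, 14.8] 243 [0.5722 0.0609 0.073 ] [-0.001  0.001]
plunger_top 0.84 [239.6, 146.7, 23.9, 17.4] 263 [0.5721 0.0605 0.073 ] [-0.0013  0.0012]
recess grey pct [ 76. 101. 131. 189. 195. 199.]
```

Run:
```python
from h import *; from bench import robot
o=robot.get_obs(); q=np.load("ctl2.npy")
for z in (.11,.086,.0775): print(row(o,[.5722,.0608,z],down(q[2])))
```

```text
[0.0368, -0.0015, 0.0805, 0.17, 0.03, 0.14]
[0.0368, -0.0016, 0.1045, 0.17, 0.03, 0.14]
[0.0369, -0.0016, 0.113, 0.17, 0.03, 0.14]
```

{"method": "servo_tool", "body": {
  "commands": [0.037, -0.0015, 0.03, 0, 0, 0, 0, 0.037, -0.0015, 0.08, 0, 0, 0, 0, 0.037, -0.0015, 0.1, 0, 0, 0, 0, 0.037, -0.0015, 0.1045, 0, 0, 0, 0, 0.037, -0.0015, 0.1045, 0, 0, 0, 0]
}}

```text
time: 24.38
tool_pos: [0.5731, 0.0598, 0.0868]
ee_rot: [3.137, 0.001, 1.715]
wrist_force: [0.1, 0.5, 0.5]
width: 0.0004
finger_force: 0.0
```

{"method": "servo_tool", "body": {
  "commands": [0, 0, 0.002, 0, 0, 0, 0, 0, 0, 0.004, 0, 0, 0, 0, 0, 0, 0.006, 0, 0, 0, 0, 0, 0, 0.007, 0, 0, 0, 0]
}}

```text
time: 24.88
tool_pos: [0.5736, 0.0592, 0.08]
ee_rot: [3.136, 0.001, 1.714]
wrist_force: [0.9, 1.2, 4.6]
width: 0.0006
finger_force: 1.9
```

Contact as expected, at 4.6 N. I go on to the stop.

{"method": "servo_tool", "body": {
  "commands": [0, 0, 0.001, 0, 0, 0, 0, 0, 0, 0.002, 0, 0, 0, 0, 0, 0, 0.002, 0, 0, 0, 0]
}}

```text
time: 25.25
tool_pos: [0.5736, 0.0592, 0.0783]
ee_rot: [3.136, 0.001, 1.714]
wrist_force: [1.4, 0.5, 6.1]
width: 0.0004
finger_force: 3.2
```

{"method": "servo_tool", "body": {
  "commands": [0, 0, 0.001, 0, 0, 0, 0, 0, 0, 0.002, 0, 0, 0, 0, 0, 0, 0.002, 0, 0, 0, 0]
}}

```text
time: 25.62
tool_pos: [0.5736, 0.0592, 0.0781]
ee_rot: [3.135, 0.002, 1.714]
wrist_force: [-2.4, 0.1, 13.3]
width: 0.0005
finger_force: 6.6
```

The force jumped to 13 N with no further travel, so the plunger is at its stop. I retract.

{"method": "servo_tool", "body": {
  "commands": [0, 0, 0, 0, 0, 0, 0, 0, 0, -0.02, 0, 0, 0, 0, 0, 0, -0.08, 0, 0, 0, 0, -0.04, 0, -0.12, 0, 0, 0, 0, -0.04, 0, -0.12, 0, 0, 0, 0, -0.04, 0, -0.12, 0, 0, 0, 0, -0.04, 0, -0.12, 0, 0, 0, 0]
}}

```text
time: 26.5
tool_pos: [0.5764, 0.0205, 0.1921]
ee_rot: [-3.139, -0.0, 1.715]
wrist_force: [-0.1, -0.3, -0.1]
width: 0.0008
finger_force: 0.0
```

Run:
```python
from h import *; from bench import robot,snapshot,spotter; import pickle
o=robot.get_obs(); w=snapshot("wrist"); s=snapshot("scene"); print({k:np.round(o[k],4) for k in ["time","tool_pos","wrist_force","width"]})
for n,c,ob,t,z in [("w",w,o,"plunger_top",.073),("s",s,None,"plunger",.073),("s",s,None,"lever",.009),("s",s,None,"cover",.016),("s",s,None,"tray",.01),("s",s,None,"dropper_a",.03),("s",s,None,"dish",.01),("s",s,None,"matches",.01)]:
    for d in spotter.trace(t,c)[:2]:
        ys,xs=np.nonzero(d["region"]); m=(xs.mean(),ys.mean()); print(n,t,round(d["conf"],2),d["box"],np.round(m,1),onz(c,m,z,ob).round(4))
```

```text
{'time': np.float64(26.5), 'tool_pos': array([0.5764, 0.0205, 0.1921]), 'wrist_force': array([-0.0912, -0.2796, -0.1259]), 'width': np.float64(0.0008)}
w plunger_top 0.54 [244.6, 143.8, 23.5, 15.5] [256.7 151.3] [0.5724 0.0603 0.073 ]
s plunger 0.55 [254.7, 192.3, 11.4, 5.8] [258.  193.3] [0.5699 0.0549 0.073 ]
s lever 0.73 [308.5, 239.6, 56.2, 56.7] [338.1 269.3] [ 0.5366 -0.1868  0.009 ]
s lever 0.56 [275.3, 313.5, 58.5, 24.0] [300.8 326.6] [ 0.3682 -0.1949  0.009 ]
s cover 0.61 [159.1, 169.5, 34.8, 19.5] [175.8 177.9] [0.5358 0.2913 0.016 ]
s cover 0.59 [221.2, 150.5, 20.0, 15.3] [231.3 156.9] [0.6921 0.2297 0.016 ]
s tray 0.93 [138.8, 155.3, 70.0, 48.2] [174.4 178.6] [0.5362 0.2972 0.01  ]
s dropper_a 0.85 [241.7, 253.0, 17.3, 32.9] [249.  270.6] [ 0.4031 -0.0423  0.03  ]
s dropper_a 0.51 [346.6, 188.2, 15.7, 29.5] [357.5 205.7] [ 0.7192 -0.1377  0.03  ]
s dish 0.68 [167.6, 232.7, 44.7, 35.7] [189.6 248.1] [0.3848 0.1102 0.01  ]
s matches 0.8 [219.9, 147.5, 20.3, 19.1] [230.9 156.5] [0.6985 0.236  0.01  ]
```

Everything is where it should be, so I hand in.

```bash
python3 -c "from bench import close_job; print(close_job())"
```

```text
the job is handed in; nothing more can be done
None
```

I handed the job in at 26.5 s but got no verdict back; by my checks the cover is flat in the tray, the plunger was pressed to its stop and released, the lever is on the bench and nothing else moved, though I viewed 11 pictures against the limit of 10.

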